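# Set up the seed dispenser

## Robot

A 6-joint arm with a two-finger parallel gripper is mounted at the origin on the work surface. World frame = base frame: x ahead of the robot, y to its left, z up, the work surface at z = 0. Lengths are in m, angles in rad, forces in N, time in s.
With the tool pointing down it reaches from about 0.25 to 0.8 m from the base axis. Payload 3.9 kg.
Tool frame: the origin (TCP) lies midway between the tips of the shut fingers; the grasp point (between the pads) lies 19 mm behind it; z points along the fingers, x is the direction in which the jaws open and shut, and the axes are right-handed (so a half turn about z gives the same grasp; the last joint's range is limited). The gripper opens to 85 mm and grips with 20 to 120 N. Pads are 22 mm wide; open, the fingers measure 114 mm over their backs; the gripper's body (76 mm by 85 mm) begins 54 mm behind the grasp point. The pads swing forward as they close: fully open they stand 13 mm farther back than shut.
Start: joints at [1.172, 0.26, -0.138, 1.173, 0, 1.571], TCP at [0.204, 0.484, 0.231] pointing down, gripper open.
Joint ranges: [-2.78, 2.78], [-0.83, 1.72], [-1.28, 1.37], [-1.9, 2.12], [-1.57, 1.48], [-3.14, 3.14]. Speed limits (rad/s): [2.57, 2.57, 3.14, 3.14, 3.14, 3.14].

## Interface

Orientations are given as a unit quaternion [x, y, z, w].
In Python, from plant import arm gives the robot as it stands. The module is installed in compiled form; this text tells all that it offers.
- The arm moves only by the tool carry_out, never from a script. Its argument "steps" is a list of rows, each a list of 3 entries, a list of its own where there are three numbers: the gripper's target within -1 to 1 (fully open at 1, half-way at 0, shut at -1), then the shift along the world's x, y, z in mm, then the turn, a rotation vector about the world's x, y, z in degrees. A call has 1 to 12 rows; each row shifts and turns the commanded pose from where the row before left it; what a row does not reach is not made up. A row lasts 1/10 s, in which the tool goes at most 50 mm and 8.59 degrees, less where a joint would pass 70% of its speed; a pose out of reach is approached as far as the arm can. A call is refused whole if a number of a shift passes 50 or a number of a turn 8.59, either way. A call with a gripper value outside its range is refused whole. The fingers move at their own pace and stop on an object; "newtons" is the grip in N (left out, the last holds). Time passes only in rows, so rows that do not move let the fingers close. It gives the time, the measured TCP pose, the force and the opening at its end, in the units of the state.
- arm.get_state(): the state, without advancing time (a new reading comes with each control period).
- arm.grab_frame(name): name is "scene" or "top" or "wrist"; returns a dict with "frame" (400x640x3 uint8, red, green, blue), "z_map" (400x640 float32, m along the optical axis (not along the pixel's ray), 0 where there is no reading), "mtx" (3x3 intrinsics, pixels), "eye" and "attitude" of the camera in the world. Camera axes: x right, y up, looking along -z (the intrinsics and any distortion apply to the point x, -y, -z); pixel columns grow to the right and rows downward; lengths in m; the calibration is good to about 2 mm. A picture is of the moment at which its call begins.
- arm.job_done(): hands the job in, once; it reports no verdict.
The state is a dict: "clock": time; "joint_positions": joint angles; "qvel": joint speeds; "joint_torque": joint torques, N m; "position": TCP position; "tcp_rot": TCP orientation; "wrist_force": force on the tool from outside, world axes, zero at the start; "moment": the same for the moment, N m; "opening": opening from 0.0 (shut) to 1.0 (fully open).
Only numpy, scipy, OpenCV 4.12 (cv2) and the standard library are available. Lean on these libraries where they do the work, as an engineer would, in place of code of your own. Each camera call takes 0.05 s, during which the arm holds its last target. There are 200 camera calls.

## Task

Get the seed dispenser ready for filling bags: stack the two loose wooden boards squarely on the wooden board fixed in front of its chute, edges flush, so that the three make one neat pile, and let go of them. Then take the upright handle on the rim of the feed-valve wheel, turn the wheel clockwise (seen from above) fully closed to its stop, and back it off exactly two full turns. Finish while still gripping the handle, holding the valve still at that setting (the program ends holding it, not letting go), and leave the other goods on the counter where they are.

Things in the scene. Friction and masses are not known exactly. Their poses are not given: they have to be found in the camera images.
- board_a: loose riser board: plain wooden rectangular block, 90 (its x) x 60 (its y) x 20 thick, about 80 g, lying flat on the counter; origin centre of underside, z up. Identical to board_b; either may go lower.
- board_b: the second loose riser board, identical to board_a (90 x 60 x 20)
- riser_seat (a point): centre of the top face of the board fixed on the dispenser's grey base plate (12 thick): same size, 90 along this point's x, 60 along its y, 20 thick, its top 32 above the counter. The lower loose board's origin belongs here, the upper one's 20 higher. The chute's lip ends 80 from here towards the point's +y, 70 to 92 above the counter.
- feed_wheel (a joint): angle (rad) of the level dark-steel valve wheel on the dispenser's steel column, about its vertical axis: 0 = closed, at the hard stop; grows counter-clockwise seen from above as it opens; over four turns of travel. Starts 0.25 to 0.8 turn open. Light friction (0.08 N m, about 1.5 N at the handle); no spring, stays where left.
- wheel_hub (a point): centre of that wheel, on its axis, 190 above the counter; the rim circle has radius 60 (bar 12 thick), the handle swings round with the rim; nothing stands on the hub higher than 10 above this point; the steel hopper behind the column stays below this height
- handle_mid (a point): middle of the upright black handle on the wheel's rim: a round grip 22 in diameter and 50 tall, 60 from the wheel's axis, from 10 to 60 above the wheel's plane; this point is 37 above the wheel's plane (227 above the counter). It spins freely about its own upright axis, so the gripper may keep its heading while going round the circle.
- honey_jar: bystander: squat amber jar with a cap, 66 across, 70 tall; origin centre of underside
- amber_bottle: bystander: amber bottle with a black cap, 60 across, 170 tall; origin centre of underside
- soap_a: bystander: brown soap bar, 60 x 45 x 28; origin centre of underside
- soap_b: bystander: a second such soap bar, 60 x 45 x 28; origin centre of underside
- spice_tin: bystander: plain round metal tin, 60 across, 45 tall; origin centre of underside
- mug: bystander: white mug, 76 across, 85 tall, with a side handle; origin centre of underside
There are look-alikes about, which are no part of the job. What is shaped like the board_b but pink or turquoise is not meant.

How it is judged:
By the outcome, as a careful person would: the job done as asked, in the order asked, and still so for the second after the job is handed in, while the arm keeps its last pose, push and grip.
It also fails if it takes over 72 s, if anything falls off the work surface, if the arm or the gripper's body presses on something with over 40 N, if the wrist force passes 120 N, or if a joint passes its speed limit or range.

## Working session

There is one attempt and no reset: what is moved stays moved. The work goes in short steps, Python scripts to look and compute and a tool call to move; the robot and the scene stay as the last step left them, time stands still between calls to the robot, and variables do not carry over. Pictures are saved under pics/ and viewed, about 8 in all and at most 12, crops included, and the job is handed in when it is done.

Besides the shell and the picture viewer there is one more tool, called after "Call:" as a command line: name --argument value ..., lists and objects as JSON in quotes. carry_out: Moves the arm, as the interface text tells. Its arguments: {"type":"object","properties":{"steps":{"type":"array","items":{"type":"array"}},"newtons":{"type":"number"}},"required":["steps"]}

```bash
mkdir -p pics
cat > h.py <<'E'
import numpy as np,cv2
from scipy.spatial.transform import Rotation as R
from plant import arm
def grab(n,save=None):
    f=arm.grab_frame(n)
    if save: cv2.imwrite(f'pics/{save}.png',f['frame'][:,:,::-1]); np.savez(f'pics/{save}.npz',**{k:np.array(v) for k,v in f.items()})
    return f
def att(a):
    a=np.array(a); return a if a.shape==(3,3) else R.from_quat(a).as_matrix()
def cloud(f):
    K=np.array(f['mtx']);z=f['z_map'];v,u=np.mgrid[:z.shape[0],:z.shape[1]]
    P=np.stack([(u-K[0,2])/K[0,0]*z,-(v-K[1,2])/K[1,1]*z,-z],-1)
    return P@att(f['attitude']).T+np.array(f['eye'])
E
python3 - <<'E'
from h import *
for n in('top','scene'):
    f=grab(n,n+'0'); print(n,f['mtx'],f['eye'],f['attitude'],[k for k in f])
print(arm.get_state())
E
```

```text
top [[362.5787573    0.         320.54400746]
 [  0.         362.5787573  195.83566756]
 [  0.           0.           1.        ]] [4.09494301e-01 7.84594797e-04 1.24513951e+00] [-0.04180991  0.0411779   0.71165524 -0.70007366] ['frame', 'z_map', 'mtx', 'eye', 'attitude']
scene [[452.99948653   0.         318.41165597]
 [  0.         452.99948653 206.64282686]
 [  0.           0.           1.        ]] [1.30000393 0.51824474 0.98330145] [0.19389352 0.36784288 0.80489181 0.42337466] ['frame', 'z_map', 'mtx', 'eye', 'attitude']
{'clock': 0.1, 'joint_positions': array([ 1.17196771e+00,  2.60638511e-01, -1.39258549e-01,  1.17271956e+00,
        1.28650916e-05,  1.57081146e+00]), 'qvel': array([-1.11185792e-03, -2.30610870e-03,  4.13835129e-03,  9.18295527e-04,
       -8.58305295e-04, -5.10440630e-06]), 'joint_torque': array([ 1.26949561e-05, -4.06507909e+01,  2.54527009e+01,  1.00693453e-02,
       -2.59919420e-05, -6.44718966e-06]), 'position': array([0.2036295 , 0.48321697, 0.23053058]), 'tcp_rot': array([ 8.33172242e-01,  5.53012827e-01, -7.61859012e-04,  4.97975122e-04]), 'wrist_force': array([-0.38988831,  0.30490221,  0.52463341]), 'moment': array([ 0.03941215, -0.01966387,  0.0243429 ]), 'opening': 1.0024977903236318}
```

View pics/top0.png

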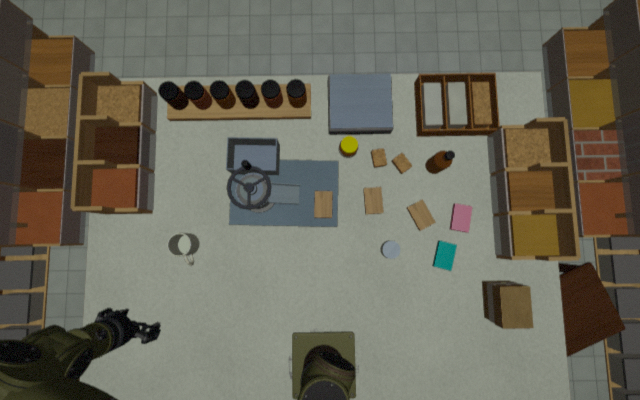

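View pics/scene0.png

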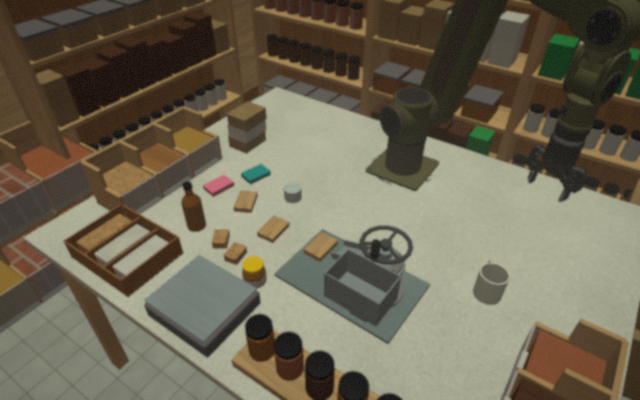

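The top view shows the fixed board at (323,204) and the loose boards at (373,200) and (420,214). The wheel is at (249,189), with its handle near (246,165). The mug is at (184,245), and the pink and turquoise blocks are decoys.

```bash
cat >> h.py <<'E'
def boards(f,seeds,zr,tol=0.008):
    P=cloud(f); im=f['frame'].astype(int); hsv=cv2.cvtColor(f['frame'],cv2.COLOR_RGB2HSV)
    wood=(hsv[...,1]>70)&(hsv[...,0]>5)&(hsv[...,0]<25)&(f['z_map']>0)
    out=[]
    for (u,v),z in zip(seeds,zr):
        m=(wood&(abs(P[...,2]-z)<tol)).astype(np.uint8)
        n,l=cv2.connectedComponents(m)
        k=l[v,u]; q=P[l==k]
        if k==0: out.append(None); continue
        r=cv2.minAreaRect((q[:,:2]*1000).astype(np.float32)); out.append((np.round(r[0],1),np.round(r[1],1),round(r[2],1),np.round(np.median(q[:,2])*1000,1),len(q)))
    return out
E
python3 - <<'E'
from h import *
f=dict(np.load('pics/top0.npz'))
for b in boards(f,[(323,204),(373,200),(420,214)],[.032,.02,.02]): print(b)
P=cloud(f)
z=P[...,2]
print('table',P[270,250],P[300,400])
m=(abs(z-.19)<.014); n,l,s,c=cv2.connectedComponentsWithStats(m.astype(np.uint8)); 
box=np.zeros_like(m);box[160:220,220:280]=1
q=P[m&box]; 
from scipy.optimize import least_squares
r=least_squares(lambda p:np.hypot(q[:,0]-p[0],q[:,1]-p[1])-.06,[q[:,0].mean(),q[:,1].mean()],loss='soft_l1',f_scale=.004);print('hub',r.x,len(q),q.mean(0))
h=P[(z>.215)&(z<.27)&box];print('handle',h.mean(0),h.min(0),h.max(0))
big=cv2.resize(f['frame'][130:270,160:470],None,fx=2.5,fy=2.5,interpolation=2)
cv2.imwrite('pics/c1.png',big[:,:,::-1])
E
```

```text
(array([525.4,  -5.5]), array([57.1, 88.3]), 88.9, np.float64(33.1), 458)
(array([ 536.5, -176.9]), array([87.4, 58.5]), 2.7, np.float64(21.2), 449)
(array([ 485. , -337.2]), array([87.2, 60.2]), 26.2, np.float64(21.0), 457)
table [ 0.30770042  0.2440558  -0.00516371] [ 0.201846   -0.25861938  0.00275166]
hub [0.56486075 0.21081837] 735 [0.56276743 0.2101022  0.1953214 ]
handle [0.62163363 0.21037659 0.24319889] [0.61308944 0.20180532 0.21530943] [0.63192397 0.22194925 0.25379089]
```

View pics/c1.png

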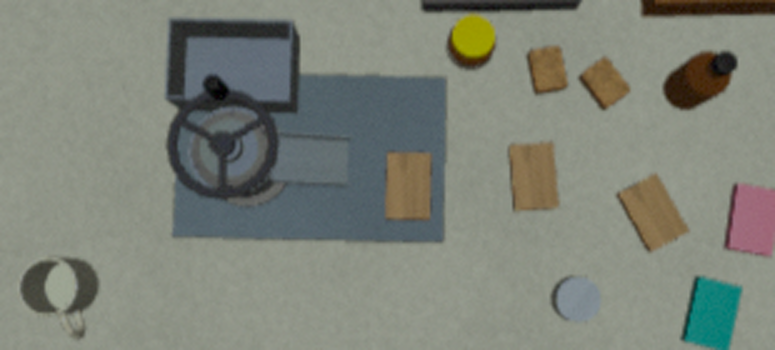

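Call:
carry_out --steps '[[1, [22.2, -44, 0], [0, 0, 2.1]], [1, [22.2, -44, 0], [0, 0, 2.1]], [1, [22.2, -44, 0], [0, 0, 2.1]], [1, [22.2, -44, 0], [0, 0, 2.1]], [1, [22.2, -44, 0], [0, 0, 2.1]], [1, [22.2, -44, 0], [0, 0, 2.1]], [1, [22.2, -44, 0], [0, 0, 2.1]], [1, [22.2, -44, 0], [0, 0, 2.1]], [1, [22.2, -44, 0], [0, 0, 2.1]], [1, [22.2, -44, 0], [0, 0, 2.1]], [1, [22.2, -44, 0], [0, 0, 2.1]], [1, [22.2, -44, 0], [0, 0, 2.1]]]'

```text
clock: 1.3
position: [0.4705, -0.0463, 0.2311]
tcp_rot: [0.692, 0.722, 0.0, -0.0]
wrist_force: [1.3, 0.3, -0.7]
opening: 1.003
```

Call:
carry_out --steps '[[1, [22.2, -44, 0], [0, 0, 0]], [1, [22.2, -44, 0], [0, 0, 0]], [1, [22.2, -44, 0], [0, 0, 0]], [1, [0, 0, -30], [0, 0, 0]], [1, [0, 0, 0], [0, 0, 0]], [1, [0, 0, 0], [0, 0, 0]]]'

```text
clock: 1.9
position: [0.5355, -0.1756, 0.2004]
tcp_rot: [0.692, 0.721, -0.001, -0.002]
wrist_force: [-0.4, 0.2, -0.0]
opening: 1.001
```

```bash
cat >> h.py <<'E'
def pose():
    s=arm.get_state(); M=R.from_quat(s['tcp_rot']).as_matrix()
    print('t',round(s['clock'],2),'pos',np.round(np.array(s['position'])*1000,1),'xang',round(np.degrees(np.arctan2(M[1,0],M[0,0])),2),'tilt',np.round(M[:2,2],4),'F',np.round(s['wrist_force'],1),'open',round(s['opening'],3),'j',np.round(s['joint_positions'],2))
E
python3 - <<'E'
from h import *
pose()
f=grab('wrist','w1');P=cloud(f);print(f['eye'],P[200,320],P[350,320])
E
```

```text
t 1.9 pos [ 535.5 -175.6  200.4] xang 92.35 tilt [-0.0035  0.0014] F [-0.4  0.2 -0. ] open 1.001 j [-0.32  0.34 -0.1   1.13  0.   -0.36]
[ 0.46107893 -0.17791943  0.34301233] [ 0.55834754 -0.17240859  0.0197233 ] [ 7.54136487e-01 -1.64064281e-01 -1.45001801e-04]
```

View pics/w1.png

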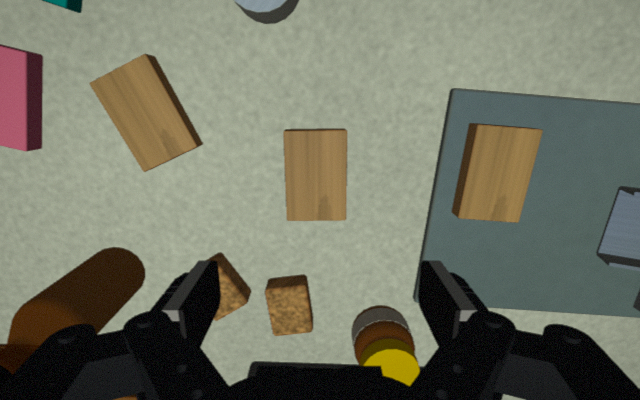

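The wrist view shows all three boards clearly: board_a at (316,175), board_b at (146,113), fixed at (498,173). I'll measure them here.

Run:
```python
from h import *
f=dict(np.load('pics/w1.npz'))
for b in boards(f,[(316,175),(146,105),(505,170)],[.02,.02,.032],.006): print(b)
```

```text
(array([ 535.4, -178.1]), array([90.1, 59.5]), 2.7, np.float64(19.6), 5512)
(array([ 483.4, -337.9]), array([89.8, 60.3]), 26.8, np.float64(19.7), 6632)
(array([523.9,  -7.5]), array([61.1, 90.3]), 88.1, np.float64(31.6), 6225)
```

Call:
carry_out --steps '[[1, [0, -2.5, -40], [0, 0, 0.3]], [1, [0, 0, -40], [0, 0, 0]], [1, [0, 0, -40], [0, 0, 0]], [1, [0, 0, -35], [0, 0, 0]], [1, [0, 0, -25], [0, 0, 0]], [1, [0, 0, -12], [0, 0, 0]], [1, [0, 0, -10], [0, 0, 0]], [1, [0, 0, 0], [0, 0, 0]], [1, [0, 0, 0], [0, 0, 0]]]' --newtons 30

```text
clock: 2.85
position: [0.538, -0.1788, 0.0006]
tcp_rot: [0.69, 0.723, 0.0, 0.001]
wrist_force: [-0.4, -0.2, 1.0]
opening: 0.997
```

Call:
carry_out --steps '[[0.3, [0, 0, 0], [0, 0, 0]], [-0.2, [0, 0, 0], [0, 0, 0]], [-1, [0, 0, 0], [0, 0, 0]], [-1, [0, 0, 0], [0, 0, 0]], [-1, [0, 0, 0], [0, 0, 0]], [-1, [0, 0, 0], [0, 0, 0]], [-1, [0, 0, 0], [0, 0, 0]], [-1, [0, 0, 0], [0, 0, 0]]]'

```text
clock: 3.65
position: [0.5379, -0.1791, 0.0006]
tcp_rot: [0.691, 0.723, 0.001, 0.001]
wrist_force: [-0.6, -0.1, 5.6]
opening: 0.695
```

```bash
python3 -c "
from h import *
pose()"
```

```text
t 3.65 pos [ 537.9 -179.1    0.6] xang 92.64 tilt [ 0.0023 -0.0007] F [-0.6 -0.1  5.6] open 0.695 j [-0.32  0.52 -0.39  0.66  0.   -0.37]
```

Call:
carry_out --steps '[[-1, [0, 0, 10], [0, 0, 0]], [-1, [0, 0, 30], [0, 0, 0]], [-1, [0, 0, 40], [0, 0, 0]], [-1, [0, 20, 10], [0, 0, -2.3]], [-1, [0, 25, 0], [0, 0, -2.3]], [-1, [0, 10, 0], [0, 0, 0]], [-1, [0, 0, 0], [0, 0, 0]], [-1, [0, 0, 0], [0, 0, 0]]]'

```text
clock: 4.45
position: [0.5365, -0.124, 0.089]
tcp_rot: [0.719, 0.695, -0.001, -0.0]
wrist_force: [-0.4, 0.4, -0.5]
opening: 0.692
```

Run:
```python
from h import *
pose()
f=grab('wrist','w2');P=cloud(f);print(f['eye'],P[300,320])
```

```text
t 4.45 pos [ 536.5 -124.    89. ] xang 88.1 tilt [-0.0009 -0.0006] F [-0.4  0.4 -0.5] open 0.692 j [-0.23  0.4  -0.32  0.85 -0.   -0.19]
[ 0.46171049 -0.12044254  0.23135692] [ 0.54215697 -0.12274039  0.10866179]
```

View pics/w2.png

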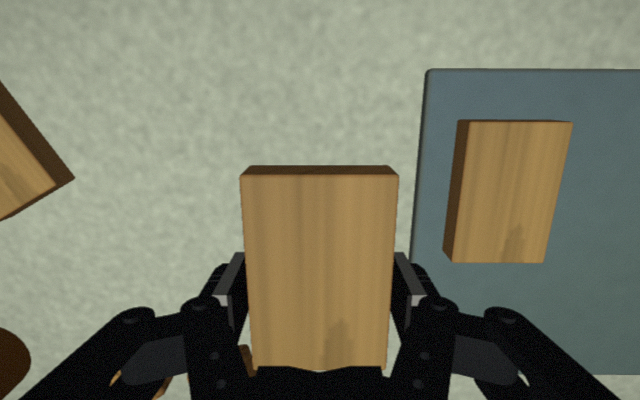

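The held board's top spans (241..398, 175..368) and the fixed board's top is around (515,190). I'll measure the two relative to each other.

Run:
```python
from h import *
f=dict(np.load('pics/w2.npz'))
for b in boards(f,[(316,225),(515,190)],[.1085,.032],.005): print(b)
P=cloud(f)
for z,u0,u1,v0,v1 in((.1085,260,380,178,350),(.032,480,530,125,255)):
    # near edge (low x) and side edges via mask
    m=abs(P[...,2]-z)<.005
    m=cv2.morphologyEx(m.astype(np.uint8),cv2.MORPH_OPEN,np.ones((5,5)));n,l=cv2.connectedComponents(m);m=l==l[(v0+v1)//2,(u0+u1)//2]
    e=np.array([P[np.where(m[:,u])[0][0],u] for u in range(u0,u1)])
    e2=np.array([P[np.where(m[:,u])[0][-1],u] for u in range(u0,u1)])
    L=np.array([P[v,np.where(m[v])[0][0]] for v in range(v0,v1)]);Rr=np.array([P[v,np.where(m[v])[0][-1]] for v in range(v0,v1)])
    for nm,q,a,b in(('near',e,1,0),('far',e2,1,0),('right',L,0,1),('left',Rr,0,1)):
        p=np.polyfit(q[:,a]*1000,q[:,b]*1000,1);c=np.median(q[:,a])*1000
        print(nm,'at',round(c,1),'->',round(np.polyval(p,c),1),'slope deg',round(np.degrees(np.arctan(p[0])),2),'rms',np.std(q[:,b]*1000-np.polyval(p,q[:,a]*1000)).round(2))
```

```text
(array([ 533.8, -122.9]), array([61.5, 90.3]), 88.5, np.float64(108.0), 28650)
(array([524.1,  -7. ]), array([61.5, 90.4]), 88.1, np.float64(31.6), 14257)
near at -121.2 -> 489.2 slope deg 1.78 rms 0.18
far at -124.1 -> 576.5 slope deg 1.88 rms 1.14
right at 524.2 -> -152.7 slope deg -1.74 rms 1.5
left at 526.6 -> -92.9 slope deg -1.95 rms 1.53
near at -14.5 -> 478.8 slope deg 1.91 rms 0.04
far at -3.8 -> 568.4 slope deg 1.79 rms 0.28
right at 519.4 -> -36.8 slope deg -2.22 rms 0.26
left at 520.6 -> 22.4 slope deg -2.15 rms 0.65
```

Call:
carry_out --steps '[[-1, [-2, 20, 0], [0, 0, -0.2]], [-1, [-2, 25, 0], [0, 0, 0]], [-1, [-2, 25, 0], [0, 0, 0]], [-1, [-2, 25, 0], [0, 0, 0]], [-1, [-1.2, 15, 0], [0, 0, 0]], [-1, [-1, 5.6, 0], [0, 0, 0]], [-1, [0, 0, -20], [0, 0, 0]], [-1, [0, 0, -20], [0, 0, 0]], [-1, [0, 0, -8], [0, 0, 0]], [-1, [0, 0, 0], [0, 0, 0]], [-1, [0, 0, 0], [0, 0, 0]]]'

```text
clock: 5.6
position: [0.527, -0.0086, 0.0416]
tcp_rot: [0.72, 0.693, 0.0, 0.0]
wrist_force: [0.9, -0.3, -0.1]
opening: 0.696
```

```bash
python3 -c "
from h import *
pose()"
```

```text
t 5.6 pos [527.   -8.6  41.6] xang 87.81 tilt [ 0.0003 -0.0002] F [ 0.9 -0.3 -0.1] open 0.696 j [-0.02  0.42 -0.45  0.71 -0.    0.02]
```

Call:
carry_out --steps '[[-1, [0, 0, -5], [0, 0, 0]], [-1, [0, 0, -3], [0, 0, 0]], [-1, [0, 0, 0], [0, 0, 0]], [-1, [0, 0, 0], [0, 0, 0]]]'

```text
clock: 6.0
position: [0.5267, -0.0081, 0.0334]
tcp_rot: [0.72, 0.694, 0.0, 0.0]
wrist_force: [0.4, -0.7, -0.6]
opening: 0.7
```

Run:
```python
from h import *
pose()
f=grab('wrist','w3'); pose()
cv2.imwrite('pics/w3b.png',f['frame'][100:,:,::-1])
```

```text
t 6.0 pos [526.7  -8.1  33.4] xang 87.85 tilt [ 0.0002 -0.    ] F [ 0.4 -0.7 -0.6] open 0.7 j [-0.02  0.43 -0.46  0.69 -0.    0.02]
t 6.05 pos [526.7  -8.1  33.4] xang 87.85 tilt [ 0.0002 -0.    ] F [ 0.4 -0.4 -0.2] open 0.693 j [-0.02  0.43 -0.46  0.69  0.    0.02]
```

View pics/w3b.png

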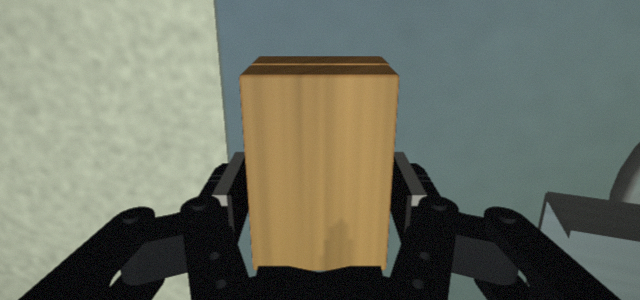

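Sides flush; a roughly 2 px sliver at row 63 suggests the lower board projects about 0.7 mm toward −x. I'll correct that and release.

Call:
carry_out --steps '[[-1, [-0.7, 0, 0], [0, 0, 0]], [-1, [0, 0, -0.6], [0, 0, 0]], [-1, [0, 0, 0], [0, 0, 0]], [-0.1, [0, 0, 0], [0, 0, 0]], [0.3, [0, 0, 0], [0, 0, 0]], [0.6, [0, 0, 0], [0, 0, 0]], [1, [0, 0, 0], [0, 0, 0]], [1, [0, 0, 0], [0, 0, 0]], [1, [0, 0, 20], [0, 0, 0]], [1, [0, 0, 40], [0, 0, 0]], [1, [0, 0, 40], [0, 0, 0]], [1, [0, 0, 30], [0, 0, 0]]]'

```text
clock: 7.25
position: [0.5266, -0.0081, 0.1652]
tcp_rot: [0.72, 0.694, 0.001, 0.001]
wrist_force: [1.2, -0.7, -0.1]
opening: 0.999
```

Run:
```python
from h import *
pose()
f=grab('wrist','w4'); pose()
for b in boards(f,[(316,180)],[.052],.006): print(b)
cv2.imwrite('pics/w4b.png',cv2.resize(f['frame'][90:290,200:440],None,fx=3,fy=3,interpolation=2)[:,:,::-1])
```

```text
t 7.25 pos [526.6  -8.1 165.2] xang 87.85 tilt [ 0.0023 -0.    ] F [ 1.2 -0.7 -0.1] open 0.999 j [-0.02  0.3  -0.26  1.01 -0.    0.02]
t 7.3 pos [529.5  -8.2 169.8] xang 87.85 tilt [ 0.0099 -0.0002] F [ 2.8 -0.3  1.8] open 1.003 j [-0.02  0.29 -0.26  1.01 -0.    0.02]
(array([523.3,  -7.2]), array([59.7, 90.1]), 87.8, np.float64(51.6), 8511)
```

View pics/w4b.png

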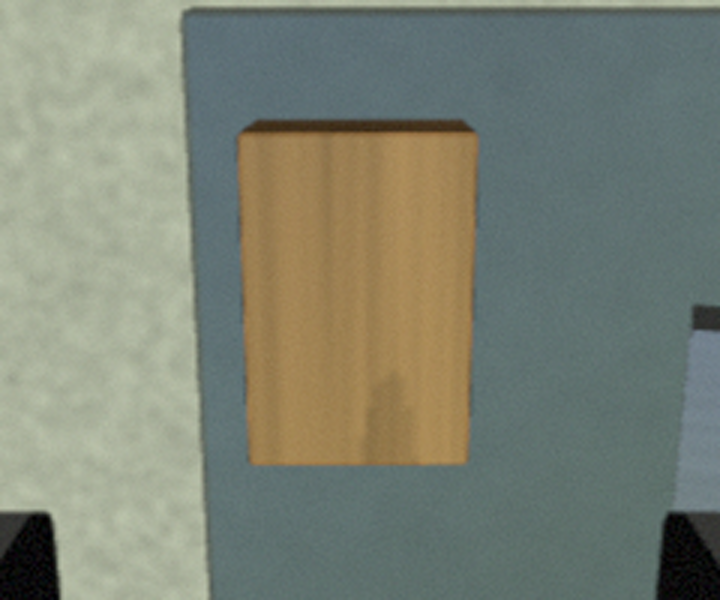

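Call:
carry_out --steps '[[1, [-6, -47.2, 0], [0, 0, 4.15]], [1, [-6, -47.2, 0], [0, 0, 4.15]], [1, [-6, -47.2, 0], [0, 0, 4.15]], [1, [-6, -47.2, 0], [0, 0, 4.15]], [1, [-6, -47.2, 0], [0, 0, 4.15]], [1, [-6, -47.2, 0], [0, 0, 4.15]], [1, [-6, -47.2, 0], [0, 0, 4.15]], [1, [0, 0, 0], [0, 0, 0]], [1, [0, 0, 0], [0, 0, 0]], [1, [0, 0, 0], [0, 0, 0]]]'

```text
clock: 8.3
position: [0.4837, -0.3376, 0.1623]
tcp_rot: [0.523, 0.852, 0.0, -0.001]
wrist_force: [0.2, -0.9, -0.2]
opening: 1.001
```

Run:
```python
from h import *
pose()
f=grab('wrist','w5'); pose()
for b in boards(f,[(316,180)],[.02],.006): print(b)
```

```text
t 8.3 pos [ 483.7 -337.6  162.3] xang 116.91 tilt [-0.0008  0.001 ] F [ 0.2 -0.9 -0.2] open 1.001 j [-0.61  0.41 -0.1   1.06  0.   -1.08]
t 8.35 pos [ 483.9 -337.2  162.5] xang 116.96 tilt [-0.0006  0.0008] F [ 0.7  0.3 -0.5] open 1.003 j [-0.61  0.41 -0.1   1.06  0.   -1.08]
(array([ 483.3, -338.3]), array([89.7, 59.5]), 26.9, np.float64(19.6), 6913)
```

Call:
carry_out --steps '[[1, [0, -1.5, -40], [0, 0, 0]], [1, [0, 0, -40], [0, 0, 0]], [1, [0, 0, -35], [0, 0, 0]], [1, [0, 0, -25], [0, 0, 0]], [1, [0, 0, -12], [0, 0, 0]], [1, [0, 0, -7.5], [0, 0, 0]], [1, [0, 0, 0], [0, 0, 0]], [0.5, [0, 0, 0], [0, 0, 0]], [0.2, [0, 0, 0], [0, 0, 0]], [-1, [0, 0, 0], [0, 0, 0]], [-1, [0, 0, 0], [0, 0, 0]], [-1, [0, 0, 0], [0, 0, 0]]]'

```text
clock: 9.55
position: [0.4851, -0.3408, 0.0049]
tcp_rot: [0.523, 0.852, 0.0, 0.002]
wrist_force: [0.1, 0.8, 6.5]
opening: 0.693
```

Call:
carry_out --steps '[[-1, [0, 0, 0], [0, 0, 0]], [-1, [0, 0, 0], [0, 0, 0]], [-1, [0, 0, 0], [0, 0, 0]]]'

```text
clock: 9.85
position: [0.4852, -0.3408, 0.0048]
tcp_rot: [0.523, 0.852, 0.0, 0.002]
wrist_force: [0.3, 0.6, 6.7]
opening: 0.692
```

```bash
python3 -c "
from h import *
pose()"
```

```text
t 9.85 pos [ 485.2 -340.8    4.8] xang 116.89 tilt [ 0.0028 -0.0016] F [0.3 0.6 6.7] open 0.692 j [-0.61  0.55 -0.32  0.7   0.   -1.08]
```

Call:
carry_out --steps '[[-1, [0, 0, 10], [0, 0, 0]], [-1, [0, 0, 30], [0, 0, 0]], [-1, [0, 0, 40], [0, 0, 0]], [-1, [0, 0, 20], [0, 0, 0]], [-1, [8, 40, 0], [0, 0, -5]], [-1, [8, 44, 0], [0, 0, -6]], [-1, [8, 44, 0], [0, 0, -6]], [-1, [8, 44, 0], [0, 0, -6]], [-1, [8, 44, 0], [0, 0, -6]], [-1, [0, 0, 0], [0, 0, 0]], [-1, [0, 0, 0], [0, 0, 0]], [-1, [0, 0, 0], [0, 0, 0]]]'

```text
clock: 11.05
position: [0.5239, -0.1248, 0.1035]
tcp_rot: [0.72, 0.694, -0.0, 0.0]
wrist_force: [-0.6, 0.6, -1.1]
opening: 0.696
```

```bash
cat >> h.py <<'E'
def edges(f,z,seed,fr=(.2,.8)):
    P=cloud(f)
    m=cv2.morphologyEx((abs(P[...,2]-z)<.005).astype(np.uint8),cv2.MORPH_OPEN,np.ones((5,5)));n,l=cv2.connectedComponents(m);m=l==l[seed[1],seed[0]]
    vs,us=np.where(m); 
    u0,u1=np.percentile(us,[20,80]).astype(int); v0,v1=np.percentile(vs,[8,60]).astype(int)
    col=[np.where(m[:,u])[0] for u in range(u0,u1)];row=[np.where(m[v])[0] for v in range(v0,v1)]
    E=(('near',[P[c[0],u] for c,u in zip(col,range(u0,u1))],1,0),('far',[P[c[-1],u] for c,u in zip(col,range(u0,u1))],1,0),
       ('right',[P[v,c[0]] for c,v in zip(row,range(v0,v1))],0,1),('left',[P[v,c[-1]] for c,v in zip(row,range(v0,v1))],0,1))
    for nm,q,a,b in E:
        q=np.array(q)*1000;p=np.polyfit(q[:,a],q[:,b],1);c=np.median(q[:,a])
        print(nm,'at',round(c,1),'->',round(np.polyval(p,c),1),'slope',round(np.degrees(np.arctan(p[0])),2),'rms',np.std(q[:,b]-np.polyval(p,q[:,a])).round(2))
E
python3 - <<'E'
from h import *
pose()
f=grab('wrist','w6'); pose()
P=cloud(f);z=P[250,316,2];print(z,P[190,520])
for b in boards(f,[(316,225),(520,190)],[z,.052],.005): print(b)
edges(f,z,(316,250));edges(f,.052,(520,190))
E
```

```text
t 11.05 pos [ 523.9 -124.8  103.5] xang 87.89 tilt [ 0.0001 -0.0006] F [-0.6  0.6 -1.1] open 0.696 j [-0.23  0.37 -0.33  0.87 -0.   -0.2 ]
t 11.1 pos [ 523.8 -125.2  103.4] xang 87.84 tilt [ 0.0001 -0.0005] F [ 0.3  0.  -0.6] open 0.693 j [-0.23  0.37 -0.33  0.87 -0.   -0.2 ]
0.1187503753804634 [ 0.50611096 -0.00486222  0.05216376]
(array([ 523. , -123.9]), array([61.6, 90.2]), 87.8, np.float64(118.3), 27184)
(array([523.4,  -7.5]), array([61. , 90.1]), 88.1, np.float64(51.6), 14283)
near at -122.5 -> 478.4 slope 1.81 rms 0.22
far at -125.8 -> 567.0 slope 1.73 rms 0.43
right at 501.8 -> -153.4 slope -5.07 rms 1.82
left at 504.2 -> -93.0 slope 0.69 rms 1.83
near at -12.7 -> 478.3 slope 1.93 rms 0.15
far at -2.5 -> 567.6 slope 2.19 rms 0.64
right at 504.4 -> -36.6 slope -1.89 rms 0.23
left at 505.7 -> 22.7 slope -2.03 rms 0.44
```

Call:
carry_out --steps '[[-1, [-0.5, 20, 0], [0, 0, 0]], [-1, [0, 25, 0], [0, 0, 0]], [-1, [0, 25, 0], [0, 0, 0]], [-1, [0, 25, 0], [0, 0, 0]], [-1, [0, 15, 0], [0, 0, 0]], [-1, [0, 6.2, 0], [0, 0, 0]], [-1, [0, 0, -20], [0, 0, 0]], [-1, [0, 0, -15], [0, 0, 0]], [-1, [0, 0, -7], [0, 0, 0]], [-1, [0, 0, -3.5], [0, 0, 0]], [-1, [0, 0, 0], [0, 0, 0]], [-1, [0, 0, 0], [0, 0, 0]]]'

```text
clock: 12.3
position: [0.524, -0.0081, 0.0582]
tcp_rot: [0.72, 0.694, 0.0, 0.0]
wrist_force: [0.3, -0.5, -0.7]
opening: 0.69
```

Run:
```python
from h import *
pose()
f=grab('wrist','w7'); pose()
cv2.imwrite('pics/w7b.png',cv2.resize(f['frame'][130:330,210:430],None,fx=3,fy=3,interpolation=2)[:,:,::-1])
```

```text
t 12.3 pos [524.   -8.1  58.2] xang 87.87 tilt [ 0.001  -0.0001] F [ 0.3 -0.5 -0.7] open 0.69 j [-0.02  0.39 -0.43  0.74 -0.    0.02]
t 12.35 pos [524.1  -8.   58.3] xang 87.88 tilt [ 0.0013 -0.0001] F [ 0.1  0.7 -0.4] open 0.694 j [-0.02  0.39 -0.43  0.74 -0.    0.02]
```

View pics/w7b.png

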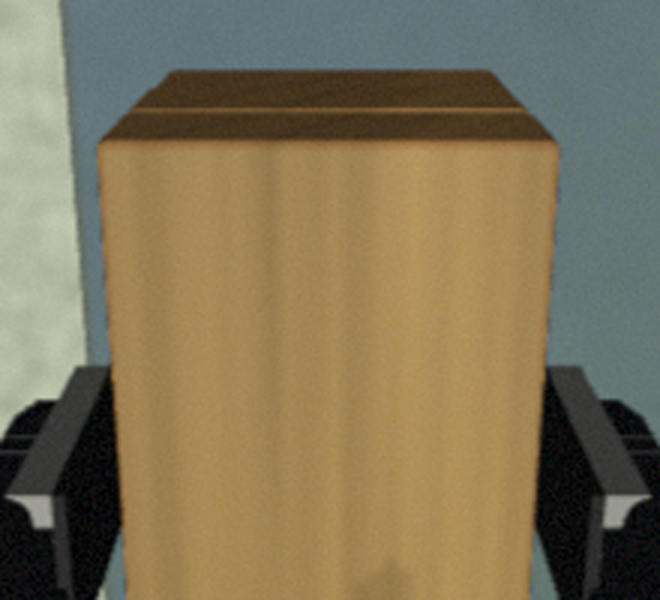

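Same picture as before: sides symmetric, with a sliver of about 0.5 mm at the near edge (row 108 of the crop). Correct and release.

Call:
carry_out --steps '[[-1, [-0.5, 0, 0], [0, 0, 0]], [-1, [0, 0, -1], [0, 0, 0]], [-1, [0, 0, 0], [0, 0, 0]], [-0.1, [0, 0, 0], [0, 0, 0]], [0.3, [0, 0, 0], [0, 0, 0]], [0.6, [0, 0, 0], [0, 0, 0]], [1, [0, 0, 0], [0, 0, 0]], [1, [0, 0, 0], [0, 0, 0]], [1, [0, 0, 20], [0, 0, 0]], [1, [0, 0, 40], [0, 0, 0]], [1, [0, 0, 40], [0, 0, 0]], [1, [0, 0, 0], [0, 0, 0]]]'

```text
clock: 13.55
position: [0.5271, -0.0078, 0.1621]
tcp_rot: [0.72, 0.694, 0.004, 0.004]
wrist_force: [1.1, 0.6, 0.4]
opening: 0.998
```

Call:
carry_out --steps '[[1, [0, 0, 50], [0, 0, 0]], [1, [0, 0, 50], [0, 0, 0]], [1, [-10, 0, 50], [0, 0, 0]], [1, [-20, 20, 30], [0, 0, 0]], [1, [-20, 30, 0], [0, 0, 0]], [1, [0, 40, 0], [0, 0, 0]], [1, [0, 40, 0], [0, 0, 0]], [1, [0, 0, 0], [0, 0, 0]], [1, [0, 0, 0], [0, 0, 0]]]'

```text
clock: 14.45
position: [0.4728, 0.1227, 0.335]
tcp_rot: [0.719, 0.695, -0.001, -0.0]
wrist_force: [0.5, -0.3, 0.2]
opening: 0.995
```

Run:
```python
from h import *
pose()
f=grab('wrist','w8'); pose()
cv2.imwrite('pics/w8b.png',f['frame'][:,:,::-1])
```

```text
t 14.45 pos [472.8 122.7 335. ] xang 88.02 tilt [-0.0012 -0.0009] F [ 0.5 -0.3  0.2] open 0.995 j [ 0.25  0.17  0.02  1.42 -0.    0.29]
t 14.5 pos [472.9 121.9 335.1] xang 87.93 tilt [-0.0011 -0.001 ] F [-0.1 -1.  -0.6] open 1.0 j [ 0.25  0.17  0.02  1.42 -0.    0.29]
```

View pics/w8b.png

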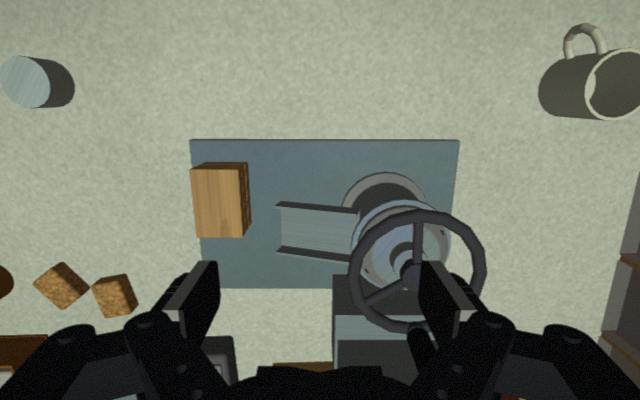

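The wrist view shows the pile at (221,200) and the wheel around (410,272), with the handle at about (425,345), partly behind the finger. Now I'll fit the hub and handle.

```bash
cat >> h.py <<'E'
from scipy.optimize import least_squares
def hub(f,ctr):
    P=cloud(f); q=P[(abs(P[...,2]-.193)<.01)&(f['z_map']>.02)]
    d=np.hypot(q[:,0]-ctr[0],q[:,1]-ctr[1]); q=q[(d<.08)&(d>.045)]
    r=least_squares(lambda p:np.hypot(q[:,0]-p[0],q[:,1]-p[1])-p[2],[*ctr,.06],loss='soft_l1',f_scale=.004)
    return np.round(r.x*1000,1),len(q)
def handle(f,ctr,zr=(.238,.256)):
    P=cloud(f); d=np.hypot(P[...,0]-ctr[0],P[...,1]-ctr[1]); q=P[(P[...,2]>zr[0])&(P[...,2]<zr[1])&(d<.085)&(f['z_map']>.02)]
    c,r=cv2.minEnclosingCircle((q[:,:2]*1000).astype(np.float32)); return np.round(c,1),round(r,1),np.round(q.mean(0)*1000,1) ,len(q)
E
python3 - <<'E'
from h import *
f=dict(np.load('pics/w8.npz'));print(hub(f,(.565,.211)))
for b in boards(f,[(215,200)],[.072],.006): print('pile',b)
P=cloud(f);print(P[350,425],P[345,422],P[335,415])
t=grab('top','top1');print(hub(t,(.565,.211)),handle(t,(.565,.211)))
t=grab('scene','sc1');print(hub(t,(.565,.211)),handle(t,(.565,.211)))
E
```

```text
(array([559.3, 210.4,  58.2]), 4285)
pile (array([522.3,  -6.6]), array([59.8, 90.4]), 88.1, np.float64(71.6), 3338)
[0.61085697 0.21066487 0.23294226] [0.61190031 0.21027666 0.22547826] [0.61183471 0.20763602 0.21219681]
(array([-4406.4, 36808.9, 36993.1]), 47) (array([0., 0.]), 0.0, array([nan, nan, nan]), 0)
(array([566.8, 213.9,  59.2]), 671) (array([625.2, 213.4]), 11.1, array([626.6, 215. , 245.8]), 69)h.py:47: RuntimeWarning: Mean of empty slice.
  c,r=cv2.minEnclosingCircle((q[:,:2]*1000).astype(np.float32)); return np.round(c,1),round(r,1),np.round(q.mean(0)*1000,1) ,len(q)
  ret = um.true_divide(
```

Call:
carry_out --steps '[[1, [37, 22, 0], [0, 0, 0]], [1, [37, 22, 0], [0, 0, 0]], [1, [37, 22, 0], [0, 0, 0]], [1, [37, 22, 0], [0, 0, 0]], [1, [0, 0, 0], [0, 0, 0]], [1, [0, 0, 0], [0, 0, 0]], [1, [0, 0, 0], [0, 0, 0]]]'

```text
clock: 15.3
position: [0.6207, 0.2088, 0.3359]
tcp_rot: [0.72, 0.693, -0.0, -0.0]
wrist_force: [-0.1, 0.8, 0.2]
opening: 1.0
```

Run:
```python
from h import *
pose()
f=grab('wrist','w9');print(hub(f,(.563,.211)),handle(f,(.563,.211)),handle(f,(.563,.211),(.24,.252)))
t=grab('top','top2');print(hub(t,(.565,.211)))
cv2.imwrite('pics/w9b.png',f['frame'][:,:,::-1])
```

```text
t 15.3 pos [620.7 208.8 335.9] xang 87.81 tilt [-0.0006 -0.0004] F [-0.1  0.8  0.2] open 1.0 j [ 0.32  0.49  0.49  1.57 -0.    0.36]
(array([561.6, 211.7,  58.1]), 7056) (array([621.8, 212.4]), 11.1, array([620. , 212.5, 248. ]), 734) (array([621.8, 212.4]), 11.1, array([620.2, 212.5, 248.3]), 714)
(array([563.3, 210.8,  58.8]), 268)
```

View pics/w9b.png

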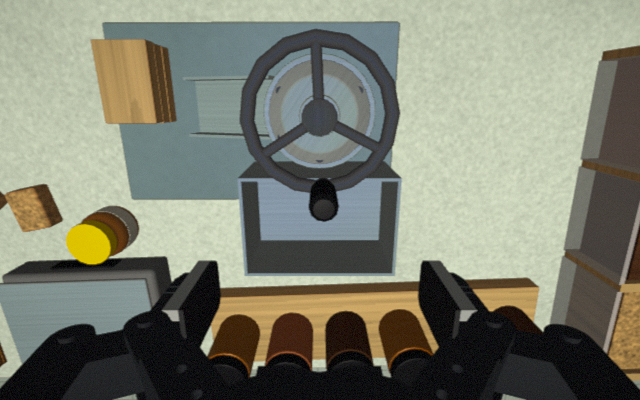

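Call:
carry_out --steps '[[1, [1.5, 2.5, -30], [0, 0, 0]], [1, [0, 0, -35], [0, 0, 0]], [1, [0, 0, -35], [0, 0, 0]], [1, [0, 0, -20], [0, 0, 0]], [1, [0, 0, -8], [0, 0, 0]], [0.5, [0, 0, 0], [0, 0, 0]], [0.1, [0, 0, 0], [0, 0, 0]], [-1, [0, 0, 0], [0, 0, 0]], [-1, [0, 0, 0], [0, 0, 0]], [-1, [0, 0, 0], [0, 0, 0]], [-1, [0, 0, 0], [0, 0, 0]], [-1, [0, 0, 0], [0, 0, 0]]]' --newtons 40

```text
clock: 16.6
position: [0.6234, 0.2128, 0.2092]
tcp_rot: [0.72, 0.694, 0.001, 0.001]
wrist_force: [0.1, -1.3, 5.8]
opening: 0.247
```

Call:
carry_out --steps '[[-1, [0, 0, 0], [0, 0, 0]], [-1, [0, 0, 0], [0, 0, 0]], [-1, [0, 0, 0], [0, 0, 0]]]'

```text
clock: 16.9
position: [0.6234, 0.2129, 0.2091]
tcp_rot: [0.72, 0.694, 0.001, 0.001]
wrist_force: [-1.1, -0.7, 5.4]
opening: 0.245
```

Run:
```python
from h import *
pose()
f=grab('scene','sc2');pose();print(handle(f,(.565,.213),(.2,.255)))
a=np.arange(0,-361,-15)*np.pi/180
for i in range(24): print(-15*(i+1),np.round(60*(np.array([np.cos(a[i+1]),np.sin(a[i+1])])-[np.cos(a[i]),np.sin(a[i])]),1).tolist(),end=';')
```

```text
t 16.9 pos [623.4 212.9 209.1] xang 87.9 tilt [0.0024 0.0006] F [-1.1 -0.7  5.4] open 0.245 j [ 0.33  0.5   0.18  1.24 -0.    0.37]
t 16.95 pos [623.4 212.9 209.1] xang 87.9 tilt [0.0025 0.0006] F [-1.  -0.6  6. ] open 0.247 j [ 0.33  0.5   0.18  1.24 -0.    0.37]
(array([635. , 213.4]), 39.6, array([631.4, 215.2, 233.4]), 321)
-15 [-2.0, -15.5];-30 [-6.0, -14.5];-45 [-9.5, -12.4];-60 [-12.4, -9.5];-75 [-14.5, -6.0];-90 [-15.5, -2.0];-105 [-15.5, 2.0];-120 [-14.5, 6.0];-135 [-12.4, 9.5];-150 [-9.5, 12.4];-165 [-6.0, 14.5];-180 [-2.0, 15.5];-195 [2.0, 15.5];-210 [6.0, 14.5];-225 [9.5, 12.4];-240 [12.4, 9.5];-255 [14.5, 6.0];-270 [15.5, 2.0];-285 [15.5, -2.0];-300 [14.5, -6.0];-315 [12.4, -9.5];-330 [9.5, -12.4];-345 [6.0, -14.5];-360 [2.0, -15.5];
```

Call:
carry_out --steps '[[-1, [-2, -15.5, 0], [0, 0, 0]], [-1, [-6, -14.5, 0], [0, 0, 0]], [-1, [-9.5, -12.4, 0], [0, 0, 0]], [-1, [-12.4, -9.5, 0], [0, 0, 0]], [-1, [-14.5, -6, 0], [0, 0, 0]], [-1, [0, 0, 0], [0, 0, 0]], [-1, [0, 0, 0], [0, 0, 0]]]'

```text
clock: 17.65
position: [0.5786, 0.1531, 0.2091]
tcp_rot: [0.72, 0.694, -0.0, 0.002]
wrist_force: [-0.2, -4.9, 7.0]
opening: 0.246
```

Call:
carry_out --steps '[[-1, [-15.5, -2, 0], [0, 0, 0]], [-1, [0, 0, 0], [0, 0, 0]], [-1, [0, 0, 0], [0, 0, 0]]]'

```text
clock: 17.95
position: [0.5628, 0.1512, 0.2091]
tcp_rot: [0.72, 0.694, -0.0, 0.002]
wrist_force: [-0.7, -4.7, 9.1]
opening: 0.245
```

Call:
carry_out --steps '[[-1, [-7.8, -0.2, 1], [0, 0, 0]], [-1, [-7.7, 1.2, 0.5], [0, 0, 0]], [-1, [0, 0, 0], [0, 0, 0]]]'

```text
clock: 18.25
position: [0.5456, 0.1538, 0.2092]
tcp_rot: [0.72, 0.694, -0.001, -0.001]
wrist_force: [-2.7, -2.0, 4.0]
opening: 0.246
```

Call:
carry_out --steps '[[-1, [-7.4, 2.5, 0], [0, 0, 0]], [-1, [-7.1, 3.5, 0], [0, 0, 0]], [-1, [0, 0, 0], [0, 0, 0]]]'

```text
clock: 18.55
position: [0.531, 0.1606, 0.2091]
tcp_rot: [0.72, 0.694, -0.0, -0.001]
wrist_force: [-2.5, -1.2, 3.6]
opening: 0.241
```

Call:
carry_out --steps '[[-1, [-12.4, 9.5, 0], [0, 0, 0]], [-1, [0, 0, 0], [0, 0, 0]]]'

```text
clock: 18.75
position: [0.5189, 0.1708, 0.2092]
tcp_rot: [0.719, 0.695, 0.0, -0.001]
wrist_force: [-1.4, 0.1, 2.6]
opening: 0.245
```

Call:
carry_out --steps '[[-1, [-9.5, 12.4, 0], [0, 0, 0]], [-1, [0, 0, 0], [0, 0, 0]]]'

```text
clock: 18.95
position: [0.5102, 0.1833, 0.2092]
tcp_rot: [0.719, 0.695, 0.0, -0.001]
wrist_force: [-0.4, 0.4, 2.3]
opening: 0.245
```

Call:
carry_out --steps '[[-1, [-6, 14.5, 0], [0, 0, 0]], [-1, [0, 0, 0], [0, 0, 0]]]'

```text
clock: 19.15
position: [0.5048, 0.198, 0.2092]
tcp_rot: [0.719, 0.695, 0.001, -0.001]
wrist_force: [-0.2, 1.4, 2.3]
opening: 0.245
```

Call:
carry_out --steps '[[-1, [-2, 15.5, 0], [0, 0, 0]], [-1, [0, 0, 0], [0, 0, 0]]]'

```text
clock: 19.35
position: [0.5034, 0.2132, 0.2092]
tcp_rot: [0.719, 0.695, 0.001, -0.0]
wrist_force: [1.1, 1.6, 0.8]
opening: 0.245
```

Call:
carry_out --steps '[[-1, [2, 15.5, 0], [0, 0, 0]], [-1, [0, 0, 0], [0, 0, 0]]]'

```text
clock: 19.55
position: [0.5034, 0.2141, 0.209]
tcp_rot: [0.722, 0.692, -0.011, 0.011]
wrist_force: [-0.0, -37.8, 12.5]
opening: 0.242
```

Stop hit (−38 N). I'll relax the push to a few N and record the stop position.

Call:
carry_out --steps '[[-1, [-1.5, -7, 0], [0, 0, 0]], [-1, [-0.5, -5.5, 0], [0, 0, 0]], [-1, [0, 0, 0], [0, 0, 0]], [-1, [0, 0, 0], [0, 0, 0]]]'

```text
clock: 19.95
position: [0.5034, 0.2134, 0.2092]
tcp_rot: [0.72, 0.694, -0.001, 0.001]
wrist_force: [2.8, -7.0, 1.8]
opening: 0.243
```

Run:
```python
from h import *
pose()
for i in range(3): f=grab('wrist','stop%d'%i); g=grab('top','stopt%d'%i); s=grab('scene','stops%d'%i); pose()
print(hub(f,(.563,.211)),f['eye'])
```

```text
t 19.95 pos [503.4 213.4 209.2] xang 87.85 tilt [ 0.0009 -0.0031] F [ 2.8 -7.   1.8] open 0.243 j [ 0.4   0.31 -0.13  1.13 -0.    0.44]
t 20.1 pos [503.3 213.4 209.2] xang 87.87 tilt [ 0.001  -0.0037] F [ 2.7 -7.1  1. ] open 0.241 j [ 0.4   0.31 -0.13  1.13 -0.    0.44]
t 20.25 pos [503.4 213.4 209.2] xang 87.88 tilt [ 0.001  -0.0039] F [ 2.4 -7.6  2.2] open 0.245 j [ 0.4   0.31 -0.13  1.13 -0.    0.44]
t 20.4 pos [503.4 213.4 209.2] xang 87.88 tilt [ 0.001  -0.0039] F [ 3.  -7.1  1.8] open 0.25 j [ 0.4   0.31 -0.13  1.13 -0.    0.44]
(array([550.8, 212.4,  53.4]), 3872) [0.42829972 0.21777193 0.35141373]
```

Call:
carry_out --steps '[[-1, [0, -4, 0], [0, 0, 0]], [-1, [2, -15.5, 0], [0, 0, 0]], [-1, [6, -14.5, 0], [0, 0, 0]], [-1, [9.5, -12.4, 0], [0, 0, 0]], [-1, [12.4, -9.5, 0], [0, 0, 0]], [-1, [14.5, -6, 0], [0, 0, 0]], [-1, [15.5, -2, 0], [0, 0, 0]], [-1, [0, 0, 0], [0, 0, 0]], [-1, [0, 0, 0], [0, 0, 0]]]'

```text
clock: 21.3
position: [0.5641, 0.151, 0.2092]
tcp_rot: [0.72, 0.694, 0.001, -0.001]
wrist_force: [1.6, 5.0, -0.0]
opening: 0.243
```

Call:
carry_out --steps '[[-1, [15.5, 3.2, 0], [0, 0, 0]], [-1, [14.5, 6, 0], [0, 0, 0]], [-1, [12.4, 9.5, 0], [0, 0, 0]], [-1, [9.5, 12.4, 0], [0, 0, 0]], [-1, [6, 14.5, 0], [0, 0, 0]], [-1, [2, 15.5, 0], [0, 0, 0]], [-1, [0, 0, 0], [0, 0, 0]], [-1, [0, 0, 0], [0, 0, 0]]]'

```text
clock: 22.1
position: [0.6233, 0.2122, 0.2092]
tcp_rot: [0.72, 0.694, 0.001, 0.0]
wrist_force: [3.0, 0.9, 0.2]
opening: 0.242
```

Call:
carry_out --steps '[[-1, [-2, 15.5, 0], [0, 0, 0]], [-1, [-6, 14.5, 0], [0, 0, 0]], [-1, [-9.5, 12.4, 0], [0, 0, 0]], [-1, [-12.4, 9.5, 0], [0, 0, 0]], [-1, [-14.5, 6, 0], [0, 0, 0]], [-1, [-15.5, 2, 0], [0, 0, 0]], [-1, [0, 0, 0], [0, 0, 0]], [-1, [0, 0, 0], [0, 0, 0]]]'

```text
clock: 22.9
position: [0.5601, 0.271, 0.2092]
tcp_rot: [0.72, 0.694, -0.002, 0.0]
wrist_force: [-0.9, -4.4, 2.9]
opening: 0.245
```

Call:
carry_out --steps '[[-1, [-14, -3, 0], [0, 0, 0]], [-1, [-14.3, -6, 0], [0, 0, 0]], [-1, [-12.4, -9.5, 0], [0, 0, 0]], [-1, [-9.5, -12.4, 0], [0, 0, 0]], [-1, [-6, -14.5, 0], [0, 0, 0]], [-1, [-2, -15.5, 0], [0, 0, 0]], [-1, [0, 0, 0], [0, 0, 0]], [-1, [0, 0, 0], [0, 0, 0]]]'

```text
clock: 23.7
position: [0.5035, 0.2098, 0.2092]
tcp_rot: [0.72, 0.694, -0.001, -0.001]
wrist_force: [-5.5, -0.9, 4.0]
opening: 0.245
```

Call:
carry_out --steps '[[-1, [2, -15.5, 0], [0, 0, 0]], [-1, [6, -14.5, 0], [0, 0, 0]], [-1, [9.5, -12.4, 0], [0, 0, 0]], [-1, [12.4, -9.5, 0], [0, 0, 0]], [-1, [14.5, -6, 0], [0, 0, 0]], [-1, [15.5, -2, 0], [0, 0, 0]], [-1, [0, 0, 0], [0, 0, 0]], [-1, [0, 0, 0], [0, 0, 0]]]'

```text
clock: 24.5
position: [0.5663, 0.1511, 0.2092]
tcp_rot: [0.72, 0.694, 0.001, 0.001]
wrist_force: [1.3, 1.5, 1.5]
opening: 0.248
```

Call:
carry_out --steps '[[-1, [13, 2.2, 0], [0, 0, 0]], [-1, [14.5, 6, 0], [0, 0, 0]], [-1, [12.4, 9.5, 0], [0, 0, 0]], [-1, [9.5, 12.4, 0], [0, 0, 0]], [-1, [6, 14.5, 0], [0, 0, 0]], [-1, [2, 15.5, 0], [0, 0, 0]], [-1, [0, 0, 0], [0, 0, 0]], [-1, [0, 0, 0], [0, 0, 0]]]'

```text
clock: 25.3
position: [0.6233, 0.2123, 0.2093]
tcp_rot: [0.719, 0.695, 0.002, 0.001]
wrist_force: [6.9, 1.2, -0.5]
opening: 0.247
```

Call:
carry_out --steps '[[-1, [-2, 15.5, 0], [0, 0, 0]], [-1, [-6, 14.5, 0], [0, 0, 0]], [-1, [-9.5, 12.4, 0], [0, 0, 0]], [-1, [-12.4, 9.5, 0], [0, 0, 0]], [-1, [-14.5, 6, 0], [0, 0, 0]], [-1, [0, 0, 0], [0, 0, 0]], [-1, [0, 0, 0], [0, 0, 0]]]'

```text
clock: 26.0
position: [0.5758, 0.2697, 0.2092]
tcp_rot: [0.719, 0.695, -0.0, -0.001]
wrist_force: [-0.7, 3.1, 0.3]
opening: 0.244
```

Call:
carry_out --steps '[[-1, [-12.8, 1.3, 0], [0, 0, 0]], [-1, [-15.5, -2, 0], [0, 0, 0]], [-1, [-14.5, -6, 0], [0, 0, 0]], [-1, [-12.4, -9.5, 0], [0, 0, 0]], [-1, [-9.5, -12.4, 0], [0, 0, 0]], [-1, [-5, -14.5, 0], [0, 0, 0]], [-1, [0, 0, 0], [0, 0, 0]], [-1, [0, 0, 0], [0, 0, 0]]]'

```text
clock: 26.8
position: [0.505, 0.2244, 0.2091]
tcp_rot: [0.72, 0.694, -0.002, -0.001]
wrist_force: [-7.2, -0.5, 5.3]
opening: 0.25
```

Call:
carry_out --steps '[[-1, [-3, -6, 0], [0, 0, 0]], [-1, [-1, -4.5, 0], [0, 0, 0]], [-1, [0, 0, 0], [0, 0, 0]], [-1, [0, 0, 0], [0, 0, 0]], [-1, [0, 0, 0], [0, 0, 0]]]'

```text
clock: 27.3
position: [0.5036, 0.2148, 0.2092]
tcp_rot: [0.72, 0.694, -0.001, 0.0]
wrist_force: [-2.9, -0.8, 4.0]
opening: 0.247
```

Run:
```python
from h import *
pose()
arm.grab_frame('top');pose()
arm.grab_frame('top');pose()
```

```text
t 27.3 pos [503.6 214.8 209.2] xang 87.87 tilt [-0.0006 -0.001 ] F [-2.9 -0.8  4. ] open 0.247 j [ 0.4   0.31 -0.13  1.14 -0.    0.44]
t 27.35 pos [503.6 215.  209.2] xang 87.89 tilt [-0.0005 -0.0008] F [-2.2 -0.4  3.4] open 0.247 j [ 0.4   0.31 -0.13  1.14 -0.    0.44]
t 27.4 pos [503.6 215.1 209.2] xang 87.89 tilt [-0.0005 -0.0007] F [-2.5 -1.9  2.3] open 0.247 j [ 0.4   0.31 -0.13  1.14 -0.    0.44]
```

Call:
carry_out --steps '[[-1, [-0.5, -1.8, 0], [0, 0, 0]], [-1, [0, 0, 0], [0, 0, 0]], [-1, [0, 0, 0], [0, 0, 0]], [-1, [0, 0, 0], [0, 0, 0]], [-1, [0, 0, 0], [0, 0, 0]]]'

```text
clock: 27.9
position: [0.5035, 0.2138, 0.2092]
tcp_rot: [0.72, 0.694, 0.0, 0.0]
wrist_force: [-0.5, 1.7, -0.0]
opening: 0.251
```

```bash
cat > cmp.py <<'E'
from h import *
import sys
pose(); F={n:grab(n,sys.argv[1]+n) for n in('wrist','scene','top')}; pose()
def rimang(f):  # spoke angles from world-plane unrolled wheel image at z=0.190
    A=att(f['attitude']);K=np.array(f['mtx']);th=np.radians(np.arange(0,360,.25));r=np.linspace(.022,.048,14)
    T,Rr=np.meshgrid(th,r);W=np.stack([.562+Rr*np.cos(T),.212+Rr*np.sin(T),np.full_like(T,.192)],-1)
    c=(W-np.array(f['eye']))@A; u=K[0,0]*c[...,0]/-c[...,2]+K[0,2]; v=K[1,1]*-c[...,1]/-c[...,2]+K[1,2]
    g=cv2.cvtColor(f['frame'],cv2.COLOR_RGB2GRAY)
    return cv2.remap(g,u.astype(np.float32),v.astype(np.float32),1).astype(np.float32)
for n,k in(('wrist','stop2'),('scene','stops2')):
    a=rimang(dict(np.load(f'pics/{k}.npz')));b=rimang(F[n]); d=np.arange(-60,61)
    e=[np.abs(np.roll(b,-s,1)-a).mean() for s in d]; print(n,'best wheel shift deg',d[int(np.argmin(e))]*.25,'err',round(min(e),2),'at0',round(e[60],2))
E
python3 cmp.py fin1
```

```text
t 27.9 pos [503.5 213.8 209.2] xang 87.91 tilt [0.0004 0.0003] F [-0.5  1.7 -0. ] open 0.251 j [ 0.4   0.31 -0.13  1.13  0.    0.44]
t 28.05 pos [503.5 213.7 209.2] xang 87.9 tilt [0.0004 0.0001] F [-0.3  1.8  0.9] open 0.242 j [ 0.4   0.31 -0.13  1.13 -0.    0.44]
wrist best wheel shift deg -0.75 err 3.78 at0 4.11
scene best wheel shift deg -0.5 err 1.33 at0 1.52
```

Cameras and TCP agree: about 0.3–0.7° short. One fine nudge.

Call:
carry_out --steps '[[-1, [0, -0.5, 0], [0, 0, 0]], [-1, [0, 0, 0], [0, 0, 0]], [-1, [0, 0, 0], [0, 0, 0]], [-1, [0, 0, 0], [0, 0, 0]], [-1, [0, 0, 0], [0, 0, 0]]]'

```text
clock: 28.55
position: [0.5034, 0.213, 0.2092]
tcp_rot: [0.72, 0.694, 0.0, 0.0]
wrist_force: [0.6, 1.1, 0.1]
opening: 0.244
```

```bash
python3 cmp.py fin2
python3 - <<'E'
from h import *
f=dict(np.load('pics/fin2top.npz'));g=dict(np.load('pics/top0.npz'))
cv2.imwrite('pics/final.png',np.vstack([cv2.resize(x['frame'][130:270,160:470],None,fx=2,fy=2)[:,:,::-1] for x in(g,f)]))
for b in boards(f,[(323,204)],[.072],.008): print(b)
E
```

```text
t 28.55 pos [503.4 213.  209.2] xang 87.89 tilt [ 0.0003 -0.0001] F [0.6 1.1 0.1] open 0.244 j [ 0.4   0.31 -0.13  1.13 -0.    0.44]
t 28.7 pos [503.4 213.  209.2] xang 87.9 tilt [ 0.0003 -0.0001] F [-0.1  1.4 -0.1] open 0.242 j [ 0.4   0.31 -0.13  1.13 -0.    0.44]
wrist best wheel shift deg 0.5 err 3.62 at0 3.71
scene best wheel shift deg 0.25 err 1.15 at0 1.15
(array([524.5,  -6.9]), array([58.7, 85.5]), 89.0, np.float64(73.1), 479)
```

View pics/final.png

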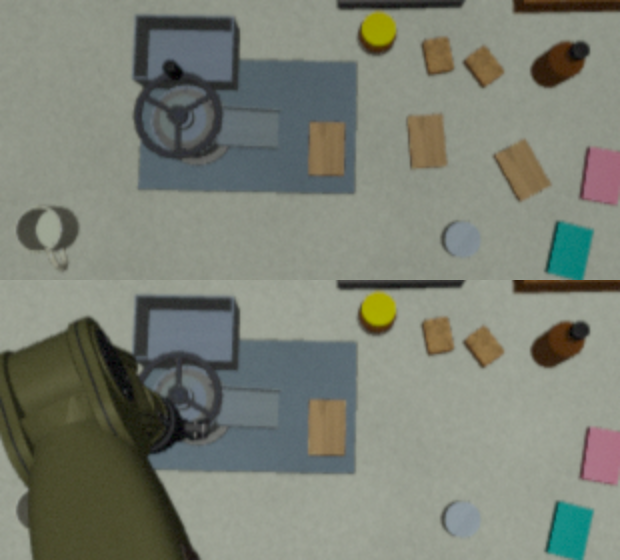

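The before/after view shows one neat pile at (327,427), the bystanders unmoved, and the gripper on the handle. The wheel is within about 0.4° of two turns, so I'm handing in.

```bash
python3 -c "
from h import *
print(arm.job_done()); pose()"
```

```text
the job is handed in; nothing more can be done
None
the job is handed in; nothing more can be done
```

I stacked both loose boards on the fixed board and let go. I then closed the valve to its stop and opened it two full turns. The job was handed in at about 29 s with the gripper still holding the handle, and no verdict was reported.

- **Pile:** From the wrist camera, the lower board sits within about 1 mm and 0.5° of the fixed one. Looking from further off after the second release, the pile top was about 1.5 mm from the fixed board's measured position, which is within the 2 mm calibration. I took no close-up after the second release.
- **Valve:** I took the hard stop from the force at the handle, which peaked at about 38 N. After two turns the gripper was back within 0.4 mm of where it stood at the stop, with about 1 N on the handle. The wheel's spokes compared with the stop pictures put it 0.25° over (scene camera) to 0.5° over (wrist camera).
- **Other goods:** The before/after top view showed the jar, bottle, soaps and tin where they were. The mug was hidden behind the arm in that last picture, so I couldn't check it there. No move went near it.

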